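# Lay the cocoa wafer roll in the empty cooling rack

## Task

Take the dark cocoa wafer roll from its low steel stand and lay it gently, centred lengthwise, in the V notches of the empty pale-wood cooling rack. It is crisp, so keep hold of it until it has settled into both notches and only then let go. Leave the two golden rolls where they lie.

Things in the scene. Friction and masses are not known exactly. Their poses are not given: they have to be found in the camera images.
- cocoa_roll: dark brown crisp wafer roll, a cylinder 30 mm across, 150 mm long, about 45 g, lying level; origin at its centre, x along its length (either way round). Starts centre 35 mm above the table on a low steel stand, 130 x 76 mm: 6 mm base plate, two lipped bars (lips 26 mm above the table) 50 mm either side of the stand's middle, 86 mm clear between. The roll is within 8 mm of the stand's middle.
- empty_rack: the empty one of two alike pale-wood racks, fixed; origin on the table under its middle, x along its groove (either way), z up. Base 130 x 76 x 8 mm; V supports 14 mm thick, 70 wide at x = -50 and +50 mm. 90 degree notches: bottom 20 mm, top 45 mm above the table, 51 mm wide at the top. A settled roll's centre is at z = 41 mm, y = 0; centred, it overhangs each support by 18 mm.
- racked_roll: golden crisp wafer roll, a cylinder 30 mm across, 150 mm long, about 45 g, lying level; origin at its centre, x along its length (either way round). Lies in the other wooden rack, centre 41 mm above the table; leave it.
- plain_roll: golden crisp wafer roll, a cylinder 30 mm across, 150 mm long, about 45 g, lying level; origin at its centre, x along its length (either way round). Lies on another steel stand, centre 35 mm above the table; leave it.
Not all that is in view belongs to the job. What is meant by the cocoa_roll is not blue or red, and is the larger of those in its own colour.

How it is judged:
On the way, in this order (a step that is already met when the one before it is completed fails the run):
1. the cocoa roll is held clear above the table (height (world z) of cocoa_roll above 0.06 m and contact force between the fingers and cocoa_roll above 1 N), for 0.1 s.
2. the cocoa roll, still held, is down in both notches of the empty rack (x of cocoa_roll in the frame of empty_rack between -0.018 and 0.018 m and y of cocoa_roll in the frame of empty_rack between -0.008 and 0.008 m and z of cocoa_roll in the frame of empty_rack between 0.035 and 0.047 m and angle between the x axis of cocoa_roll and the x axis of empty_rack, either way round below 0.175 rad and contact force between the fingers and cocoa_roll above 1 N), for 0.2 s.
At the end, for the whole second after the job is handed in: The cocoa roll rests, released and still, in both notches of the empty rack: within 18 mm of its middle lengthwise, 8 mm of the groove's centre line and 10 degrees of its direction, centre 35 to 47 mm above the table. Each golden roll is within 15 mm of where it lay (x of cocoa_roll in the frame of empty_rack between -0.018 and 0.018 m and y of cocoa_roll in the frame of empty_rack between -0.008 and 0.008 m and z of cocoa_roll in the frame of empty_rack between 0.035 and 0.047 m and angle between the x axis of cocoa_roll and the x axis of empty_rack, either way round below 0.175 rad and linear speed of cocoa_roll below 0.02 m/s and distance of each of racked_roll, plain_roll from where it was at the start of the episode below 0.015 m); the robot touches nothing.
It fails at once if a golden roll is shifted by more than 15 mm (distance of any of racked_roll, plain_roll from where it was at the start of the episode above 0.015 m).
It fails at once if the cocoa roll is slammed or pressed hard (over 35 N) into the rack (contact force between cocoa_roll and empty_rack above 35 N).
It also fails if it takes over 40 s, if anything falls off the work surface, if the arm or the gripper's body presses on something with over 40 N, if the wrist force passes 120 N, or if a joint passes its speed limit or range.

## Robot

A 7-joint arm with a two-finger parallel gripper is mounted at the origin on the work surface. World frame = base frame: x ahead of the robot, y to its left, z up, the work surface at z = 0. Lengths are in m, angles in rad, forces in N, time in s.
With the tool pointing down it reaches from about 0.425 to 0.925 m from the base axis. Payload 6.8 kg.
Tool frame: the origin (TCP) lies midway between the tips of the shut fingers; the grasp point (between the pads) lies 19 mm behind it; x points along the fingers, y is the direction in which the jaws open and shut, and the axes are right-handed (so a half turn about x gives the same grasp; the last joint's range is limited). The gripper opens to 85 mm and grips with 20 to 120 N. Pads are 22 mm wide; open, the fingers measure 114 mm over their backs; the gripper's body (76 mm by 85 mm) begins 54 mm behind the grasp point. The pads swing forward as they close: fully open they stand 13 mm farther back than shut.
Start: joints at [1.201, 0.477, 0.022, 1.555, -0.011, 1.109, -0.083], TCP at [0.175, -0.652, 0.231] pointing down, gripper open.
Joint ranges: [-2.96, 2.96], [-0.34, 2.1], [-1.41, 1.46], [0.24, 2.44], [-1.37, 4.51], [0.17, 1.92], [-2.96, 2.96]. Speed limits (rad/s): [2.39, 2.39, 3.14, 3.14, 3.14, 3.14, 3.14].

## Interface

Orientations are given as a rotation vector (axis times angle).
In Python, from bench import r gives the robot as it stands.
- The arm moves only by the tool carry_out, never from a script. Its argument "targets" is one flat list of numbers, 7 for each row, row after row: the finger opening in m, from 0 to 0.0854, then the shift along the tool's x, y, z in m, then the turn, a rotation vector about the tool's x, y, z in units of 5 degrees (1.0 is 5 degrees). A call has 1 to 12 rows; each row is the pose to reach, as a shift and turn from the pose measured when the call began, along the tool's axes at that moment; what a row does not reach only later rows make up. A row lasts 1/8 s, in which the tool goes at most 62.5 mm and 10.7 degrees, less where a joint would pass 70% of its speed; a pose out of reach is approached as far as the arm can. A call with a gripper value outside its range is refused whole. The fingers move at their own pace and stop on an object; "squeeze" is the grip in N (left out, the last holds). Time passes only in rows, so rows that repeat a pose let the fingers close. It gives the time, the measured TCP pose, the force and the opening at its end, in the units of the state.
- r.get_obs(): the state, without advancing time (a new reading comes with each control period).
- r.grab_frame(name): name is "scene" or "top" or "wrist"; returns the picture (420x560x3 uint8, blue, green, red); there is no depth.
- r.camera_info(name): a dict with "fx", "fy", "cx", "cy" (pixels), "D" ([k1, k2, p1, p2, k3] as OpenCV has them; the pictures are not rectified), "xyz" and "orientation" of the camera in the world. Camera axes: x right, y up, looking along -z (the intrinsics and any distortion apply to the point x, -y, -z); pixel columns grow to the right and rows downward; lengths in m; the calibration is good to about 2 mm. A picture is of the moment at which its call begins: read the wrist's pose just before it. camera_info takes no time and is no camera call; for the wrist camera it gives the pose at the moment of the call.
- r.hand_in(): hands the job in, once; it reports no verdict.
The state is a dict: "clock": time; "joints": joint angles; "qvel": joint speeds; "tau": joint torques, N m; "tcp_pos": TCP position; "orientation": TCP orientation; "contact_force": force on the tool from outside, world axes, zero at the start; "moment": the same for the moment, N m; "grip_width": finger opening in m.
Only numpy, scipy, OpenCV 4.12 (cv2) and the standard library are available. Lean on these libraries where they do the work, as an engineer would, in place of code of your own. Each camera call takes 0.05 s, during which the arm holds its last target. There are 200 camera calls.

## Working session

There is one attempt and no reset: what is moved stays moved. The work goes in short steps, Python scripts to look and compute and a tool call to move; the robot and the scene stay as the last step left them, time stands still between calls to the robot, and variables do not carry over. Pictures are saved under pics/ and viewed, about 8 in all and at most 12, crops included, and the job is handed in when it is done.

Besides the shell and the picture viewer there is one more tool, called after ">>>" as name(argument=value, ...), one argument or row to a line, values as JSON. carry_out: Moves the arm, as the interface text tells. Its arguments: {"type":"object","properties":{"targets":{"type":"array","items":{"type":"number"}},"squeeze":{"type":"number"}},"required":["targets"]}

```bash
mkdir -p pics; ls
python3 - <<'E'
from bench import r
import cv2
o=r.get_obs();print(o)
for n in("top","scene"):
    print(n,r.camera_info(n)); cv2.imwrite(f"pics/{n}1.png",r.grab_frame(n))
E
```

```text
pics
{'clock': 0.0, 'joints': array([ 1.20091751,  0.47778098,  0.02232432,  1.55646788, -0.01151139,
        1.10931141, -0.08309971]), 'qvel': array([-2.23768836e-04, -2.14069707e-03,  9.09690572e-05,  5.95688255e-04,
       -8.25476628e-04,  9.56175501e-04,  1.08610503e-04]), 'tau': array([ 1.15993709e-03, -5.96434164e+01,  1.60810076e+00, -2.81193191e+01,
        1.24890968e-02,  9.44659085e-03, -2.48636252e-05]), 'tcp_pos': array([ 0.1745298 , -0.65141984,  0.23033131]), 'orientation': array([ 2.08212507,  0.27607215, -2.08287702]), 'contact_force': array([ 0.05342009, -0.6974959 , -0.56106925]), 'moment': array([-0.0369082 ,  0.00408949, -0.03258682]), 'grip_width': 0.08527299758288312}
top {'fx': 388.97716063799805, 'fy': 388.97716063799805, 'cx': 277.25506953382325, 'cy': 212.5556015803191, 'D': array([-0.11458315,  0.        ,  0.        ,  0.        ,  0.        ]), 'xyz': array([0.40610648, 0.05106326, 0.94145506]), 'orientation': array([ 0.07698265, -0.12387406, -1.5419281 ])}
scene {'fx': 475.6691071837255, 'fy': 475.6691071837255, 'cx': 269.4775352746638, 'cy': 206.0705822802879, 'D': array([-0.03346367,  0.        ,  0.        ,  0.        ,  0.        ]), 'xyz': array([ 1.23702097, -0.15970752,  0.73861662]), 'orientation': array([0.71655102, 0.51890667, 1.22665056])}
```

View pics/top1.png

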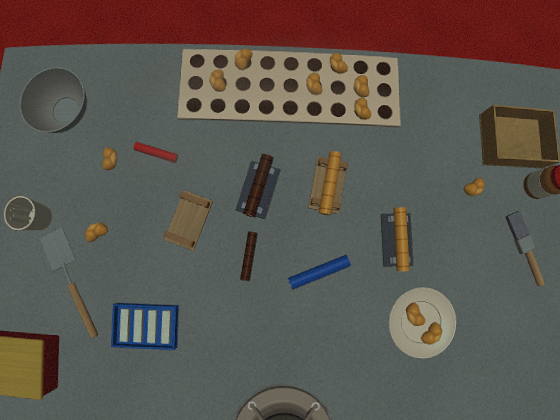

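View pics/scene1.png

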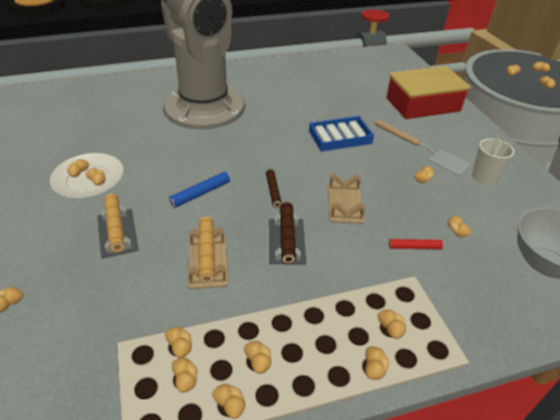

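The dark rolls are a large one on a steel stand at top-view (258,185) and a thin, short one at (248,256). The blue (320,271) and red (156,152) rods are ruled out by colour. (258,185) is the larger of the dark ones and lies on a stand, so it is the cocoa roll. The empty rack is at (188,220). The golden rolls are at (329,183), racked, and (402,239), on a stand.

```bash
cat > h.py <<'E'
import numpy as np, cv2
from scipy.spatial.transform import Rotation as R
def cast(ci,px,z):
    K=np.array([[ci['fx'],0,ci['cx']],[0,ci['fy'],ci['cy']],[0,0,1]])
    u=cv2.undistortPoints(np.float64(px).reshape(-1,1,2),K,np.float64(ci['D']))[:,0]
    d=np.c_[u[:,0],-u[:,1],-np.ones(len(u))]@R.from_rotvec(ci['orientation']).as_matrix().T
    o=np.array(ci['xyz']); return o+d*((z-o[2])/d[:,2])[:,None]
def proj(ci,P):
    K=np.array([[ci['fx'],0,ci['cx']],[0,ci['fy'],ci['cy']],[0,0,1]])
    p=(np.float64(P)-ci['xyz'])@R.from_rotvec(ci['orientation']).as_matrix()*[1,-1,-1]
    return cv2.projectPoints(p,np.zeros(3),np.zeros(3),K,np.float64(ci['D']))[0][:,0]
E
python3 - <<'E'
from h import *
from bench import r
ci=r.camera_info("top"); im=cv2.imread("pics/top1.png")
hsv=cv2.cvtColor(im,cv2.COLOR_BGR2HSV)
def blob(m,box,name,z):
    x0,y0,x1,y1=box; mm=np.zeros_like(m); mm[y0:y1,x0:x1]=m[y0:y1,x0:x1]
    n,l,s,c=cv2.connectedComponentsWithStats(mm); k=1+np.argmax(s[1:,4])
    ys,xs=np.where(l==k); P=cast(ci,np.c_[xs,ys],z)[:,:2]
    rc=cv2.minAreaRect(P.astype(np.float32)*1000); 
    w=np.linalg.eigh(np.cov(P.T))[1][:,1]
    print(name,len(xs),rc,'mean',P.mean(0),'yaw',np.degrees(np.arctan2(w[1],w[0])))
b,g,rr=[im[...,i].astype(int) for i in range(3)]
dark=((rr>b+8)&(rr<110)).astype(np.uint8)
blob(dark,(225,140,295,222),'cocoa',.035)
wood=((rr>b+25)).astype(np.uint8)
blob(wood,(155,180,222,260),'rack',.03)
c=im[140:270,150:300]; cv2.imwrite("pics/c1.png",cv2.resize(c,None,fx=4.6,fy=4.6,interpolation=cv2.INTER_CUBIC))
E
```

```text
cocoa 760 ((589.3071899414062, 72.22483825683594), (28.880678176879883, 155.02490234375), 74.44419860839844) mean [0.58822584 0.07287322] yaw 164.5428258867716
rack 1684 ((501.88916015625, 237.26470947265625), (79.60685729980469, 126.68915557861328), 71.37732696533203) mean [0.50076976 0.23525836] yaw 161.5073370972162
```

View pics/c1.png

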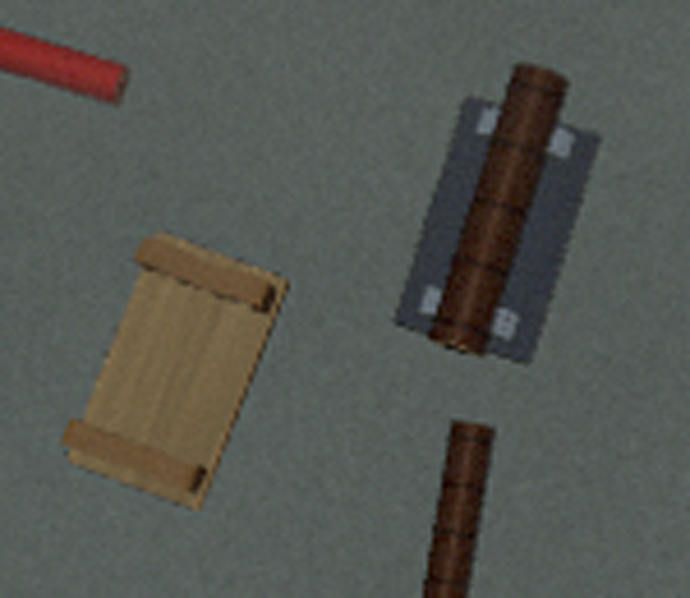

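The crop confirms the cocoa roll: it lies on the lipped steel stand, with its ends at crop (540,70) and (462,345), and is clearly larger than the thin dark stick. The empty rack is at crop (178,372).

```bash
cat >> h.py <<'E'
def goto(o,pos,axis_yaw):
    """shift and turn (tool axes, 5 deg units) to TCP pos, tool down, jaws across axis_yaw (rad)"""
    R0=R.from_rotvec(o['orientation']); best=None
    for k in (0,np.pi):
        a=axis_yaw+np.pi/2+k; x=np.array([0,0,-1.]); y=np.array([np.cos(a),np.sin(a),0])
        t=(R0.inv()*R.from_matrix(np.c_[x,y,np.cross(x,y)])).as_rotvec()
        if best is None or np.linalg.norm(t)<np.linalg.norm(best): best=t
    return np.round(R0.inv().apply(np.array(pos)-o['tcp_pos']),4), np.round(best/np.radians(5),2)
E
python3 - <<'E'
from h import *
from bench import r
ci=r.camera_info("top")
px=np.array([[288,283],[202,508],[70,462]])/4.6+[150,140]
P=cast(ci,px,.008);print('rack corners',P,'ctr',(P[0]+P[2])/2)
print(np.linalg.norm(P[0]-P[1]),np.linalg.norm(P[1]-P[2]),np.degrees(np.arctan2(*(P[0]-P[1])[1::-1])))
o=r.get_obs(); print(goto(o,[.56,.13,.26],np.radians(-16)))
w=r.camera_info("wrist"); Rt=R.from_rotvec(o['orientation']).inv(); print(Rt.apply(w['xyz']-o['tcp_pos']),(Rt*R.from_rotvec(w['orientation'])).as_matrix().round(2), R.from_rotvec(o['orientation']).as_matrix().round(2),w['fx'])
E
```

```text
rack corners [[0.54947094 0.18195106 0.008     ]
 [0.43004986 0.22149551 0.008     ]
 [0.45182607 0.29194645 0.008     ]] ctr [0.5006485  0.23694875 0.008     ]
0.12579808518358362 0.07373966735449909 -18.321492067808535
(array([-0.0286, -0.6551, -0.5746]), array([6.2 , 0.01, 0.02]))
[-0.14162977 -0.00037126 -0.06582491] [[ 0.    0.26 -0.97]
 [ 1.    0.    0.  ]
 [ 0.   -0.97 -0.26]] [[-0.    0.26 -0.97]
 [ 0.   -0.97 -0.26]
 [-1.   -0.    0.  ]] 331.0574546559365
```

>>> carry_out(
  targets=[0.0854, -0.029, -0.22, -0.19, 2, 0, 0, 0.0854, -0.029, -0.22, -0.19, 2, 0, 0, 0.0854, -0.029, -0.44, -0.38, 4, 0, 0, 0.0854, -0.029, -0.44, -0.38, 4, 0, 0, 0.0854, -0.029, -0.44, -0.38, 4, 0, 0, 0.0854, -0.029, -0.655, -0.575, 6.2, 0, 0, 0.0854, -0.029, -0.655, -0.575, 6.2, 0, 0, 0.0854, -0.029, -0.655, -0.575, 6.2, 0, 0, 0.0854, -0.029, -0.655, -0.575, 6.2, 0, 0, 0.0854, -0.029, -0.655, -0.575, 6.2, 0, 0, 0.0854, -0.029, -0.655, -0.575, 6.2, 0, 0, 0.0854, -0.029, -0.655, -0.575, 6.2, 0, 0],
)

```text
clock: 1.6
tcp_pos: [0.5023, 0.014, 0.258]
orientation: [-2.07, 0.29, 2.072]
contact_force: [2.2, -0.7, 0.4]
grip_width: 0.0854
```

Run:
```python
from h import *
from bench import r
o=r.get_obs(); print(goto(o,[.53,.14,.28],np.radians(-16)),o['joints'].round(2),o['qvel'].round(2))
```

```text
(array([-0.0218, -0.1288,  0.0082]), array([-0.  ,  0.01,  0.01])) [ 0.21  0.19 -0.41  1.91  0.09  1.06 -2.08] [-0.68  0.4  -0.31 -0.47  0.23  0.12 -1.06]
```

>>> carry_out(
  targets=[0.0854, -0.022, -0.129, 0.008, 0, 0, 0, 0.0854, -0.022, -0.129, 0.008, 0, 0, 0, 0.0854, -0.022, -0.129, 0.008, 0, 0, 0, 0.0854, -0.022, -0.129, 0.008, 0, 0, 0, 0.0854, -0.022, -0.129, 0.008, 0, 0, 0],
)

```text
clock: 2.22
tcp_pos: [0.53, 0.138, 0.2796]
orientation: [-2.069, 0.294, 2.072]
contact_force: [-0.3, -0.4, 0.8]
grip_width: 0.0855
```

Run:
```python
from h import *
from bench import r
import pickle
o=r.get_obs(); ci=r.camera_info("wrist"); im=r.grab_frame("wrist"); pickle.dump(ci,open("w2.pkl","wb"))
cv2.imwrite("pics/w2.png",im); print(o['tcp_pos'],o['orientation'],o['qvel'].round(3))
v=lambda c,yaw,x,y,z:[c[0]+x*np.cos(yaw)-y*np.sin(yaw),c[1]+x*np.sin(yaw)+y*np.cos(yaw),z]
print(proj(ci,[v([.589,.0725],np.radians(-15.5),s,0,.035) for s in(-.075,.075)]).round(),proj(ci,[v([.5,.237],np.radians(-18),s,0,.008) for s in(-.065,.065)]).round())
```

```text
[0.53003224 0.13799445 0.27958851] [-2.06866653  0.2944361   2.07185896] [ 0.007 -0.004  0.001  0.    -0.001  0.    -0.002]
[[319. 181.]
 [321.  44.]] [[214. 266.]
 [212. 171.]]
```

View pics/w2.png

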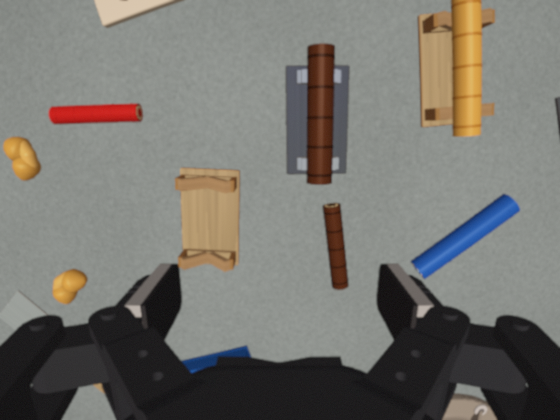

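The wrist view shows the cocoa roll from (321,45) to (319,183), matching the prediction within 2 px. The empty rack's corners are about (181,168), (240,169), (236,268) and (180,268). I'll fit both silhouettes for accurate poses.

```bash
cat > fit.py <<'E'
from h import *
from scipy.optimize import minimize
def box(cx,dx,w,z0,z1): return [[cx+a*dx/2,b*w/2,z] for a in(-1,1) for b in(-1,1) for z in(z0,z1)]
def supp(cx): return [[[cx+a*.007,y,z] for a in(-1,1) for y,z in q] for s in(-1,1) for q in [[(s*.035,.008),(0,.008),(0,.02),(s*.0255,.045),(s*.035,.045)]]]
t=np.linspace(0,2*np.pi,24)
RACK=[box(0,.13,.076,0,.008)]+supp(.05)+supp(-.05)
ROLL=[[[s*.075,.015*np.cos(a),.035+.015*np.sin(a)] for s in(-1,1) for a in t]]
def fit(ci,mask,parts,p0):
    S=8
    def cost(p):
        c,s=np.cos(p[2]),np.sin(p[2]); M=np.zeros((420*S//2,560*S//2),np.uint8)
        M=np.zeros((mask.shape[0]*4,mask.shape[1]*4),np.uint8)
        for q in parts:
            q=np.array(q); P=np.c_[p[0]+c*q[:,0]-s*q[:,1],p[1]+s*q[:,0]+c*q[:,1],q[:,2]]
            uv=(proj(ci,P)+.5)*4-.5
            cv2.fillConvexPoly(M,cv2.convexHull(np.round(uv*16).astype(np.int32)),255,shift=4)
        m=cv2.resize(M,mask.shape[::-1],interpolation=cv2.INTER_AREA)/255.
        return np.abs(m-mask).sum()
    f=lambda q:cost(np.array(p0)+np.array(q)*[.004,.004,.04])
    b=minimize(f,[0,0,0],method='Nelder-Mead',options=dict(initial_simplex=[[0,0,0],[1,0,0],[0,1,0],[0,0,1]],xatol=.01,fatol=.1))
    p=np.array(p0)+b.x*[.004,.004,.04]; return p[:2].round(4),np.degrees(p[2]).round(2),round(b.fun),int(mask.sum())
def biggest(m,bx):
    x0,y0,x1,y1=bx; mm=np.zeros(m.shape,np.uint8); mm[y0:y1,x0:x1]=m[y0:y1,x0:x1]
    n,l,s,c=cv2.connectedComponentsWithStats(mm); return cv2.morphologyEx((l==1+np.argmax(s[1:,4])).astype(np.uint8),cv2.MORPH_CLOSE,np.ones((5,5)))
E
python3 - <<'E'
from fit import *
from bench import r
import pickle
for ci,f,bc,br in [(pickle.load(open("w2.pkl","rb")),"pics/w2.png",(295,30,345,195),(165,155,255,280)),(r.camera_info("top"),"pics/top1.png",(225,140,295,222),(155,180,222,260))]:
    im=cv2.imread(f); b,g,rr=[im[...,i].astype(int) for i in range(3)]
    print(f,'roll',fit(ci,biggest((rr>b+8)&(rr<140),bc),ROLL,[.589,.0725,np.radians(-15.5)]))
    print('rack',fit(ci,biggest(rr>b+22,br),RACK,[.5,.237,np.radians(-17)]))
E
```

```text
pics/w2.png roll (array([0.5878, 0.0733]), np.float64(-15.17), 132, 3668)
rack (array([0.5038, 0.2404]), np.float64(-18.82), 140, 5971)
pics/top1.png roll (array([0.5881, 0.0729]), np.float64(-15.54), 65, 763)
rack (array([0.5035, 0.2397]), np.float64(-18.28), 74, 1701)
```

Run:
```python
from h import *
from bench import r
o=r.get_obs()
for z in(.13,.015): print(goto(o,[.588,.073,z],np.radians(-15.4)))
```

```text
(array([ 0.1496,  0.0462, -0.0739]), array([-0.16,  0.01, -0.  ]))
(array([ 0.2646,  0.0462, -0.0741]), array([-0.16,  0.01, -0.  ]))
```

>>> carry_out(
  targets=[0.0854, 0.1, 0.046, -0.074, -0.15, 0, 0, 0.0854, 0.15, 0.046, -0.074, -0.15, 0, 0, 0.0854, 0.15, 0.046, -0.074, -0.15, 0, 0, 0.0854, 0.15, 0.046, -0.074, -0.15, 0, 0, 0.0854, 0.18, 0.046, -0.074, -0.15, 0, 0, 0.0854, 0.21, 0.046, -0.074, -0.15, 0, 0, 0.0854, 0.235, 0.046, -0.074, -0.15, 0, 0, 0.0854, 0.255, 0.046, -0.074, -0.15, 0, 0, 0.0854, 0.264, 0.046, -0.074, -0.15, 0, 0, 0.0854, 0.264, 0.046, -0.074, -0.15, 0, 0],
)

```text
clock: 3.52
tcp_pos: [0.5881, 0.0733, 0.0159]
orientation: [-2.076, 0.282, 2.079]
contact_force: [-0.4, -0.6, -0.4]
grip_width: 0.0854
```

>>> carry_out(
  targets=[0.05, 0, 0, 0, 0, 0, 0, 0.025, 0, 0, 0, 0, 0, 0, 0.01, 0, 0, 0, 0, 0, 0, 0.01, 0, 0, 0, 0, 0, 0, 0.01, 0, 0, 0, 0, 0, 0, 0.01, 0, 0, 0, 0, 0, 0],
  squeeze=20,
)

```text
clock: 4.28
tcp_pos: [0.5884, 0.0733, 0.0164]
orientation: [-2.077, 0.282, 2.078]
contact_force: [-1.3, -1.2, 5.5]
grip_width: 0.0294
```

>>> carry_out(
  targets=[0.01, -0.005, 0, 0, 0, 0, 0, 0.01, -0.02, 0, 0, 0, 0, 0, 0.01, -0.045, 0, 0, 0, 0, 0, 0.01, -0.075, 0, 0, 0, 0, 0, 0.01, -0.105, 0, 0, 0, 0, 0, 0.01, -0.12, 0, 0, 0, 0, 0, 0.01, -0.12, 0, 0, 0, 0, 0, 0.01, -0.12, 0, 0, 0, 0, 0],
)

```text
clock: 5.28
tcp_pos: [0.5877, 0.0731, 0.1353]
orientation: [-2.075, 0.282, 2.08]
contact_force: [-0.1, 0.1, -0.4]
grip_width: 0.0291
```

Run:
```python
from h import *
from bench import r
o=r.get_obs(); print(o['grip_width'],o['tcp_pos'],o['contact_force'],goto(o,[.5037,.240,.13],np.radians(-18.6)))
cv2.imwrite("pics/w3.png",r.grab_frame("wrist"))
```

```text
0.029073494388953028 [0.58767772 0.07305863 0.13529907] [-0.09678599  0.0830753  -0.40643491] (array([ 0.0055, -0.1386,  0.1254]), array([ 0.63,  0.03, -0.01]))
```

View pics/w3.png

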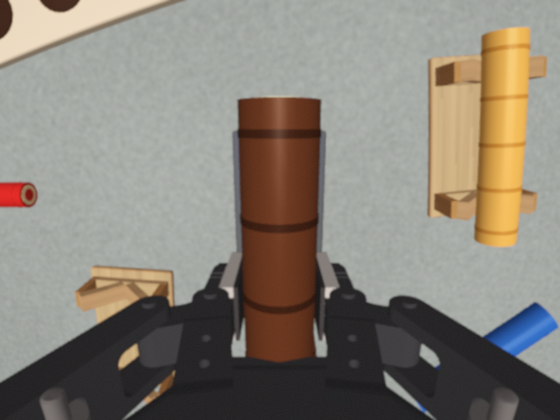

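The roll is held straight between the pads, with its far end at rows 98–130 and columns 238–321. The rack is visible lower left at about (130,290).

>>> carry_out(
  targets=[0.01, 0.005, -0.035, 0.031, 0.15, 0, 0, 0.01, 0.005, -0.07, 0.063, 0.3, 0, 0, 0.01, 0.005, -0.105, 0.094, 0.5, 0, 0, 0.01, 0.005, -0.139, 0.125, 0.63, 0, 0, 0.01, 0.005, -0.139, 0.125, 0.63, 0, 0, 0.01, 0.005, -0.139, 0.125, 0.63, 0, 0, 0.01, 0.005, -0.139, 0.125, 0.63, 0, 0],
)

```text
clock: 6.2
tcp_pos: [0.5046, 0.2386, 0.1297]
orientation: [-2.042, 0.339, 2.049]
contact_force: [-0.1, -0.5, -0.5]
grip_width: 0.0293
```

Run:
```python
from h import *
from bench import r
o=r.get_obs(); ci=r.camera_info("wrist"); im=r.grab_frame("wrist"); cv2.imwrite("pics/w4.png",im)
ct=r.camera_info("top"); cv2.imwrite("pics/top4.png",r.grab_frame("top"))
print(o['grip_width'],o['tcp_pos'],goto(o,[.5037,.240,.0225],np.radians(-18.6)))
y=np.radians(-18.6);d=np.array([np.cos(y),np.sin(y),0])
c=o['tcp_pos']+[0,0,.0186]; print('far end centre/top, near',proj(ci,[c+.075*d,c+.075*d+[0,0,.015]]).round(1))
n=np.array([-d[1],d[0],0]); k=np.array([.5037,.240,0])
print('rack far base corners',proj(ci,[k+.065*d+s*.038*n+[0,0,.008] for s in(1,-1)]).round(1))
print('rack far supp top in/out',proj(ci,[k+.057*d+s*w*n+[0,0,.045] for s in(1,-1) for w in(.0255,.035)]).round(1))
```

```text
0.029263091760484843 [0.50463144 0.23861526 0.12966986] (array([ 0.1072, -0.0013,  0.001 ]), array([-0.03,  0.03, -0.03]))
far end centre/top, near [[278.9  97.3]
 [279.   93.7]]
rack far base corners [[228.2 126.6]
 [326.4 126.3]]
rack far supp top in/out [[239.1 139.2]
 [225.  139.3]
 [315.3 139. ]
 [329.4 139. ]]
```

View pics/w4.png

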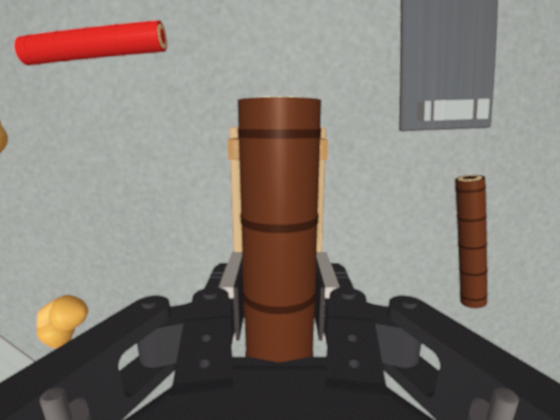

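The rack's far corners sit at (230,128) and (327,128), within 2 px of the prediction. The roll is centred over it at column 280. Descending.

>>> carry_out(
  targets=[0.01, 0.025, -0.001, 0.001, 0, 0, 0, 0.01, 0.05, -0.001, 0.001, 0, 0, 0, 0.01, 0.07, -0.001, 0.001, 0, 0, 0, 0.01, 0.085, -0.001, 0.001, 0, 0, 0, 0.01, 0.094, -0.001, 0.001, 0, 0, 0, 0.01, 0.099, -0.001, 0.001, 0, 0, 0, 0.01, 0.102, -0.001, 0.001, 0, 0, 0, 0.01, 0.104, -0.001, 0.001, 0, 0, 0, 0.01, 0.104, -0.001, 0.001, 0, 0, 0],
)

```text
clock: 7.42
tcp_pos: [0.5038, 0.2402, 0.0261]
orientation: [-2.042, 0.338, 2.048]
contact_force: [-0.1, -0.1, -1.8]
grip_width: 0.0294
```

Run:
```python
from h import *
from bench import r
o=r.get_obs(); print(o['grip_width'],o['tcp_pos'],o['contact_force'],o['moment'],goto(o,[.5037,.240,.0225],np.radians(-18.6)))
cv2.imwrite("pics/s5.png",cv2.resize(r.grab_frame("scene")[130:260,260:430],None,fx=4,fy=4,interpolation=cv2.INTER_CUBIC))
```

```text
0.029353703622857434 [0.50380942 0.24019154 0.026127  ] [-0.06866417 -0.12250609 -1.82216113] [ 0.04253833  0.0334775  -0.03172259] (array([0.0036, 0.0002, 0.    ]), array([-0.02,  0.03, -0.02]))
```

View pics/s5.png

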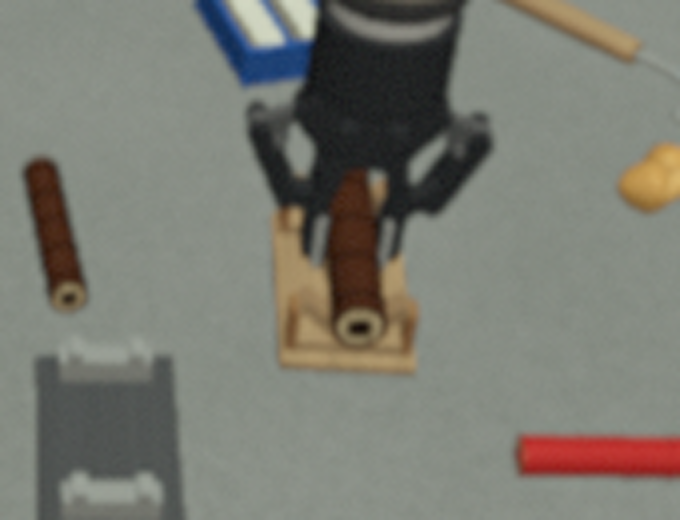

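The roll sits in line over the notches (near end at crop (358,328)) and is a few mm above seating. I'll feel down in small steps.

>>> carry_out(
  targets=[0.01, 0.001, 0, 0, 0, 0, 0, 0.01, 0.002, 0, 0, 0, 0, 0, 0.01, 0.003, 0, 0, 0, 0, 0, 0.01, 0.003, 0, 0, 0, 0, 0],
)

```text
clock: 7.98
tcp_pos: [0.5038, 0.2402, 0.0231]
orientation: [-2.042, 0.338, 2.048]
contact_force: [1.0, -0.3, -0.3]
grip_width: 0.0291
```

>>> carry_out(
  targets=[0.01, 0.001, 0, 0, 0, 0, 0, 0.01, 0.0015, 0, 0, 0, 0, 0, 0.01, 0.0015, 0, 0, 0, 0, 0],
)

```text
clock: 8.35
tcp_pos: [0.5039, 0.2402, 0.0226]
orientation: [-2.043, 0.339, 2.048]
contact_force: [-2.2, -1.4, 10.6]
grip_width: 0.0291
```

Contact came at TCP z = 0.0226 (10.6 N), right where seating was expected. I'll hold to settle before opening slightly.

>>> carry_out(
  targets=[0.01, 0, 0, 0, 0, 0, 0, 0.01, 0, 0, 0, 0, 0, 0, 0.01, 0, 0, 0, 0, 0, 0, 0.01, 0, 0, 0, 0, 0, 0],
)

```text
clock: 8.85
tcp_pos: [0.5039, 0.2402, 0.0227]
orientation: [-2.043, 0.339, 2.048]
contact_force: [-0.9, -0.5, 5.2]
grip_width: 0.0292
```

Run:
```python
from h import *
from bench import r
o=r.get_obs(); print(o['grip_width'],o['tcp_pos'],o['contact_force'],o['moment'])
cv2.imwrite("pics/s6.png",cv2.resize(r.grab_frame("scene")[165:235,315:375],None,fx=8,fy=8,interpolation=cv2.INTER_CUBIC))
```

```text
0.02924058565125915 [0.50387603 0.24020109 0.02265019] [-0.86592751 -0.50484401  5.24025133] [-0.21238527  0.29528061 -0.01220555]
```

View pics/s6.png

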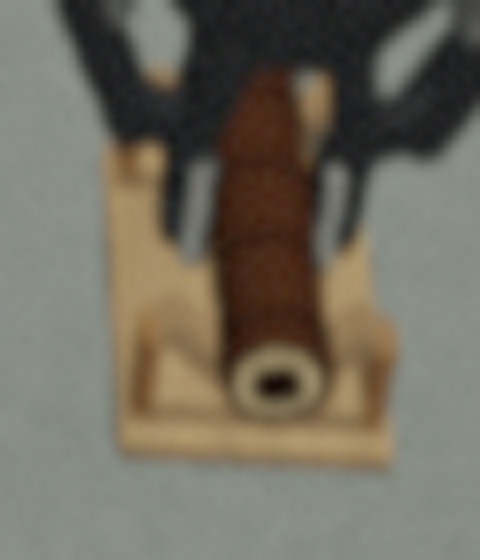

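The roll sits in the near notch at crop (278,385), still held and with a light contact load. Releasing gently, then retreating.

>>> carry_out(
  targets=[0.034, 0, 0, 0, 0, 0, 0, 0.04, 0, 0, 0, 0, 0, 0, 0.055, 0, 0, 0, 0, 0, 0, 0.07, 0, 0, 0, 0, 0, 0, 0.07, 0, 0, 0, 0, 0, 0, 0.07, -0.02, 0, 0, 0, 0, 0, 0.07, -0.05, 0, 0, 0, 0, 0, 0.07, -0.1, 0, 0, 0, 0, 0, 0.07, -0.15, 0, 0, 0, 0, 0, 0.07, -0.2, 0, 0, 0, 0, 0, 0.07, -0.2, 0, 0, 0, 0, 0, 0.07, -0.2, 0, 0, 0, 0, 0],
)

```text
clock: 10.4
tcp_pos: [0.5041, 0.2402, 0.2232]
orientation: [-2.044, 0.339, 2.047]
contact_force: [-0.4, -0.6, 0.3]
grip_width: 0.0702
```

Run:
```python
from fit import *
from bench import r
o=r.get_obs(); ci=r.camera_info("wrist"); im=r.grab_frame("wrist"); cv2.imwrite("pics/w7.png",im)
print(o['tcp_pos'],o['grip_width'])
d=np.array([np.cos(np.radians(-18.6)),np.sin(np.radians(-18.6)),0]); c=np.array([.5037,.24,.041])
print(proj(ci,[c+.075*d,c-.075*d]).round(1))
```

```text
[0.50413775 0.24022209 0.22324974] 0.0701926257479739
[[279.  114. ]
 [279.4 261.7]]
```

View pics/w7.png

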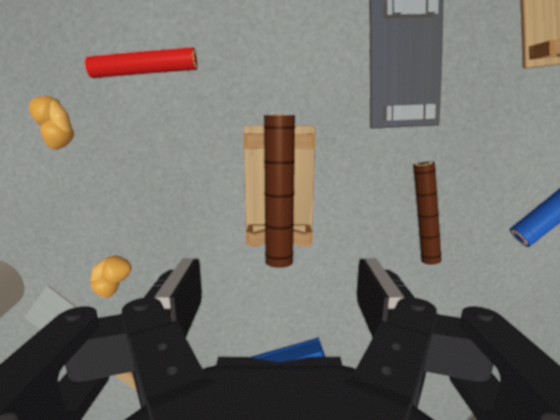

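The roll rests in both notches, straight and centred. Its ends are at (280,115) and (279,264), against a prediction of (279,114) and (279,262), about 1–2 mm off. The golden rolls were never approached. Handing in.

```bash
python3 -c "
from bench import r
print(r.hand_in())"
```

```text
the job is handed in; nothing more can be done
None
```

The cocoa roll is lying in both notches of the empty rack, released, and the job was handed in at about 10.5 s. I gripped it at 20 N and lifted it about 12 cm. I then lowered it slowly into the notches and held it there for about 0.5 s before opening the fingers.

- **Seating:** it touched down at TCP z = 0.0226 m, where I expected 0.0224 m. The highest contact force I read was about 11 N.
- **Position:** the last wrist picture shows it straight and centred, within about 2 mm of the predicted spot. The gripper was about 20 cm above it and touching nothing.
- **Unexplained reading:** while it was seated and still held, the wrist moment was slightly uneven (about 0.36 N m). I did not track down why, but the roll looked level and settled before and after release.
- **Golden rolls:** the arm never went near either one while low. I did not re-measure them at the end.

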